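# Hang the charger caddy on the hook stand

### The arm

A 6-joint arm with a two-finger parallel gripper is mounted at the origin on the work surface. World frame = base frame: x ahead of the robot, y to its left, z up, the work surface at z = 0. Lengths are in m, angles in rad, forces in N, time in s.
With the tool pointing down it reaches from about 0.35 to 0.85 m from the base axis. Payload 8.1 kg.
Tool frame: the origin (TCP) lies on the centre line of the jaws, within the pads' length; the fingertips stand 17 mm ahead of it and the grasp point (between the pads) lies 2 mm behind it; z points along the fingers, y is the line along which they close (so a half turn about z gives the same grasp; the last joint's range is limited). The gripper opens to 93 mm and grips with 3 to 60 N. Pads are 15 mm wide; open, the fingers measure 128 mm over their backs; the gripper's body (75 mm by 188 mm) begins 65 mm behind the grasp point.
Start: joints at [1.193, 0.13, 1.488, -0, 1.523, -0.085], TCP at [0.173, 0.574, 0.236] pointing down, gripper open.
Joint ranges: [-2.96, 2.96], [-0.89, 2.26], [0.02, 2.5], [-1.34, 4.48], [0, 2.73], [-2.66, 2.66]. Speed limits (rad/s): [2.39, 2.39, 2.79, 3.14, 3.14, 3.14].

### API

Orientations are given as a rotation vector (axis times angle).
In Python, from plant import telemetry, viewer, order gives the robot as it stands.
- The arm moves only by the tool send_rows, never from a script. Its argument "plan" is a list that holds one entry, the list of rows, each a list of 5 numbers: the closure, from -1 (fully open) to 1 (shut), then the shift along the world's x, y, z normalised to -1 to 1, where 1 is 0.2 m, then the turn about the world's z normalised to -1 to 1, where 1 is 60 degrees. A call has 1 to 20 rows; each row is the pose to reach, as a shift and turn from the pose commanded when the call began; what a row does not reach only later rows make up. A row lasts 1/12 s, in which the tool goes at most 41.7 mm and 7.16 degrees, less where a joint would pass 70% of its speed; a pose out of reach is approached as far as the arm can. A call with a number of a shift or a turn outside -1 to 1 is refused whole. A call with a gripper value outside its range is refused whole. The fingers move at their own pace and stop on an object; "force" is the grip in N (left out, the last holds). Time passes only in rows, so rows that repeat a pose let the fingers close. It gives the time, the measured TCP pose, the force, the opening and the grip force at its end, in the units of the state.
- telemetry.read_state(): the state, without advancing time (a new reading comes with each control period).
- viewer.read_camera(name): name is "scene" or "top" or "wrist"; returns (picture, depth): 384x512x3 uint8, blue, green, red; 384x512 float32, m along the optical axis (not along the pixel's ray), 0 where there is no reading.
- viewer.calibration(name): a dict with "camera_matrix" (3x3 intrinsics, pixels), "dist_coeffs" ([k1, k2, p1, p2, k3] as OpenCV has them; the pictures are not rectified), "extrinsics" (4x4, takes a point from camera to world coordinates); the wrist camera has in their place "hand_eye" (4x4, takes a point from camera to tool coordinates, whose origin is the TCP and whose axes are the flange's). Camera axes: x right, y up, looking along -z (the intrinsics and any distortion apply to the point x, -y, -z); pixel columns grow to the right and rows downward; lengths in m; the calibration is good to about 2 mm. A picture is of the moment at which its call begins: read the wrist's pose just before it. calibration takes no time and is no camera call.
- order.close_job(): hands the job in; it is judged then, once.
The state is a dict: "t": time; "q": joint angles; "dq": joint speeds; "joint_torque": joint torques, N m; "tool_pos": TCP position; "orientation": TCP orientation; "force": force on the tool from outside, world axes, zero at the start; "wrist_torque": the same for the moment, N m; "opening": finger opening in m; "gripper_force": force on a finger pad.
Only numpy, scipy, OpenCV 4.12 (cv2) and the standard library are available. Lean on these libraries where they do the work, as an engineer would, in place of code of your own. Each camera call takes 0.05 s, during which the arm holds its last target. There are 200 camera calls.

### The job

Clear some desk space: hang the caddy with its two chargers on the hook stand by the slot in its upright handle panel, so that it hangs about level from both arms of the hook, at rest, and let go of it. Both chargers must still be in it, and the mouse and the flat hub lying nearby must not be knocked about.

Things in the scene. Friction and masses are not known exactly. Their poses are not given: they have to be found in the camera images.
- caddy: Loose light grey plastic caddy (sizes in mm): open tray 110 (x) by 160 (y) by 50 high, walls 4, with an upright panel along its middle (x = 0), 10 thick (x), 152 wide (y), top 165 above the underside. The panel has one slot, 110 wide (y), from 85 to 130 above the underside; the 35 high strip over it is the handle bar. Origin: centre of the underside; z up.
- grip_bar (a point): Point on the caddy at the middle of the slot's upper edge (underside of the handle bar), 130 above the caddy's underside; axes as the caddy's.
- stand: Fixed aluminium hook stand: base plate 12 high (x -55 to 135, y within 75), upright 20 by 60 (x 88 to 108, top at z 168) and two level steel arms, 10 thick, at y = -26 and 26, axes at z 165, reaching to its own -x (roughly to the robot) and ending in upturned tips at x -25 to -40, 185 high, the stand's highest. Things are hung over the tips towards +x. Origin: on the desk under point seat.
- seat (a point): Hanging place: midway between the stand's two arms, at the level of their upper side, 170 above the desk, straight above the stand's origin; axes as the stand's. The handle bar's underside rests at this height, up to 20 nearer the tips or the upright.
- charger_a: White plug charger, 36 by 40 by 26 high with two 15 mm pins upwards, about 70 g, loose in the caddy's tray on the +x side of its panel. Origin: centre of the underside.
- charger_b: The same kind of charger, in the tray on the -x side of the panel.
- mouse: Bystander: white computer mouse, 100 by 56 by 33 high; origin at the centre of its underside.
- hub: Bystander: flat black connector hub, 110 (x) by 28 by 14 high, between the caddy and the stand; origin at the centre of its underside.
There are look-alikes about, which are no part of the job. Leave any blue look-alike of the charger_b alone.

How it is judged:
By the outcome, as a careful person would: the job done as asked, in the order asked, and still so for the second after the job is handed in, with the robot touching nothing.
It also fails if it takes over 56 s, if anything falls off the work surface, if the arm or the gripper's body presses on something with over 40 N, if the wrist force passes 120 N, or if a joint passes its speed limit or range.

## Working session

There is one attempt and no reset: what is moved stays moved. The work goes in short steps, Python scripts to look and compute and a tool call to move; the robot and the scene stay as the last step left them, time stands still between calls to the robot, and variables do not carry over. Pictures are saved under pics/ and viewed, at most 10 in all, crops included, and the job is handed in when it is done.

Besides the shell and the picture viewer there is one more tool, called after "Emit:" by a JSON object that holds its "op" and its "data". send_rows: Moves the arm, as the interface text tells. Scaled input: -1 to 1 covers 0.2 m each way for a shift and 60 degrees each way for a turn. Its arguments: {"type":"object","properties":{"plan":{"type":"array"},"force":{"type":"number"}},"required":["plan"]}

```bash
mkdir -p pics; cat > h.py <<'E'
import numpy as np, cv2
from plant import telemetry, viewer, order
def grab(n):
    s=telemetry.read_state(); im,d=viewer.read_camera(n); c=viewer.calibration(n)
    if 'extrinsics' in c: T=np.array(c['extrinsics'])
    else:
        E=np.eye(4);E[:3,:3]=cv2.Rodrigues(np.array(s['orientation'],float))[0];E[:3,3]=s['tool_pos'];T=E@np.array(c['hand_eye'])
    return im,d,np.array(c['camera_matrix']),np.array(c['dist_coeffs']),T
def cloud(d,K,D,T):
    h,w=d.shape; u,v=np.meshgrid(np.arange(w),np.arange(h))
    p=cv2.undistortPoints(np.stack([u,v],-1).reshape(-1,1,2).astype(np.float32),K,D).reshape(h,w,2)
    P=np.stack([p[...,0]*d,-p[...,1]*d,-d],-1)
    P=P@T[:3,:3].T+T[:3,3]; P[d<=0]=np.nan
    return P
E
python3 - <<'E'
from h import *
for n in ['scene','top']:
    im,d,K,D,T=grab(n); np.savez(n+'0.npz',im=im,d=d,K=K,D=D,T=T); cv2.imwrite(f'pics/{n}0.png',im)
    print(n,T[:3,3].round(3),(d>0).mean(),K[0,0])
s=telemetry.read_state();print(s['t'],s['tool_pos'],s['orientation'],s['opening'])
E
```

```text
scene [ 1.502 -0.227  0.886] 0.9959055582682291 498.47244021601796
top [0.484 0.064 1.169] 0.9958852132161459 441.57032436446235
0.1 [0.17299717 0.57401525 0.23468179] [-4.58276164e-01 -3.10760559e+00  2.56210779e-03] 0.09272849184519884
```

View pics/scene0.png

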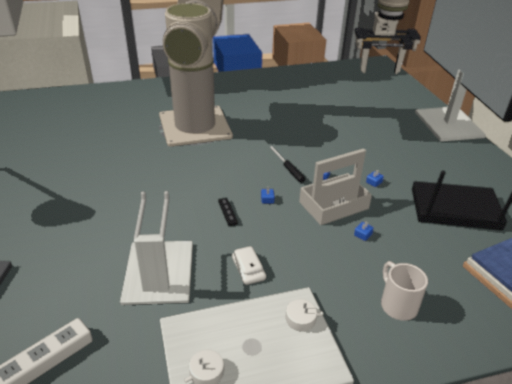

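View pics/top0.png

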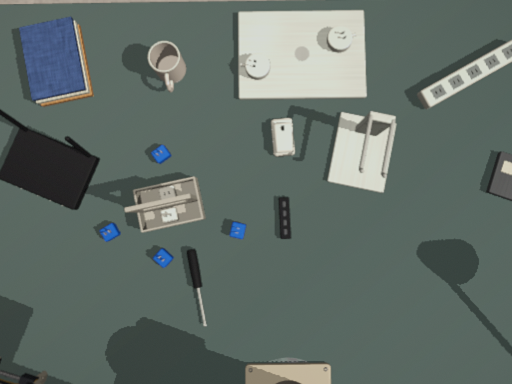

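The scene shows the caddy at about (168,205) in the top view. The stand is at (365,150) with its arms pointing towards the robot, the mouse at (283,137) and the hub at (285,218). The four blue chargers outside the caddy are look-alikes. Next I'll measure from the depth.

```bash
python3 - <<'E'
from h import *
P={}
for n in ['top','scene']:
    z=np.load(n+'0.npz'); P[n]=cloud(z['d'],z['K'],z['D'],z['T'])
def st(name,q):
    if len(q)<8: print(name,len(q));return
    r=cv2.minAreaRect(q[:,:2].astype(np.float32)*1000)
    print(name,len(q),'rect',np.round(r[0],1),np.round(r[1],1),round(r[2],1),'z',np.round(np.percentile(q[:,2],[2,50,98]),4))
t=P['top']
print('at caddy',t[205,168],'stand',t[150,365],'mouse',t[137,283],'hub',t[218,285])
for n in P:
    p=P[n].reshape(-1,3);p=p[~np.isnan(p[:,0])]
    def box(c,rx,ry,z0,z1): return p[(abs(p[:,0]-c[0])<rx)&(abs(p[:,1]-c[1])<ry)&(p[:,2]>z0)&(p[:,2]<z1)]
    c=t[205,168]; c=[c[0],c[1]]; s=t[150,365]
    print(n)
    st('bar',box(c,.12,.12,.150,.18)); st('panel scene',box(c,.12,.12,.07,.18));st('tray rim',box(c,.13,.13,.04,.056)); st('caddy all',box(c,.14,.14,.012,.056))
    st('arms',box(s,.16,.13,.150,.2)); st('tips',box(s,.16,.13,.177,.2)); st('base',box(s,.16,.13,.006,.018))
    st('mouse',box(t[137,283],.08,.08,.008,.05)); st('hub',box(t[218,285],.08,.05,.006,.03))
    for lab,b in (('bar',box(c,.12,.12,.150,.18)),('arms',box(s,.16,.13,.150,.2))):
        m=b.mean(0)[:2]; v=np.linalg.svd(b[:,:2]-m,full_matrices=0)[2][0] if len(b)>4 else 0
        print(lab,m,np.degrees(np.arctan2(v[1],v[0])))
E
```

```text
at caddy [0.51729327 0.29321078 0.07434564] stand [ 0.63516861 -0.17664452  0.16693232] mouse [0.6922891  0.00320929 0.03097658] hub [4.81827642e-01 2.57926342e-04 1.27686252e-02]
top
bar 326 rect [521.2 298.5] [ 10.3 152.3] 11.8 z [0.1527 0.164  0.1683]
panel scene 497 rect [521.2 298.4] [ 10.3 152.5] 11.8 z [0.075  0.1625 0.1673]
tray rim 436 rect [487.4 291.3] [180. 161.] 11.9 z [0.0405 0.0487 0.0544]
caddy all 1517 rect [505.6 292.4] [215.7 270.4] 67.0 z [0.0145 0.029  0.0526]
arms 743 rect [ 649.  -203.8] [ 61.4 149.1] 78.4 z [0.156  0.1682 0.1825]
tips 35 rect [ 581.9 -188.6] [58.6  9.7] 76.1 z [0.179  0.1824 0.1858]
base 3067 rect [ 618.7 -165.1] [245.6 285.8] 85.4 z [0.0071 0.0114 0.0159]
mouse 777 rect [697.4   2.5] [99.8 55.9] 3.9 z [0.0121 0.0303 0.0359]
hub 452 rect [475.   -1.8] [128.3  47.9] 14.4 z [0.0081 0.0132 0.0174]
bar [0.52086878 0.29782643] -78.2856055906187
arms [ 0.66357458 -0.20621217] 168.20614953056906
scene
bar 375 rect [519.7 299.8] [ 17.7 153.8] 12.0 z [0.1508 0.1624 0.1696]
panel scene 1184 rect [520.2 300.6] [ 18.9 158.5] 12.0 z [0.0719 0.1354 0.1682]
tray rim 712 rect [553.8 307.1] [189.6 164.4] 12.2 z [0.0406 0.0488 0.0553]
caddy all 1857 rect [511.7 293.1] [212.8 261.3] 68.5 z [0.0132 0.0344 0.0545]
arms 797 rect [ 648.9 -202.9] [ 63.7 151.4] 78.1 z [0.1516 0.1694 0.184 ]
tips 43 rect [ 582.  -187.6] [60.8 13. ] 79.7 z [0.1773 0.1828 0.1876]
base 2563 rect [ 619.  -164.8] [235.8 281.5] 83.3 z [0.0073 0.0123 0.0164]
mouse 816 rect [697.7  15.5] [100.  76.] 3.4 z [0.0107 0.0318 0.0375]
hub 320 rect [482.    2.3] [ 89.  155.5] 88.4 z [0.0061 0.0151 0.0199]
bar [0.52256431 0.29673041] 101.51963669702153
arms [ 0.67641237 -0.20851425] -11.525700618228944
```

Both views agree on the caddy. Its bar centre is (0.521, 0.298), yaw +11.8°, bar top 0.164 m against 0.165 expected, and bar size 10×152 mm as given. The stand has yaw −11.8° and its seat is at about (0.616, −0.197), with arms at 0.169 m and tips at 0.185 m.

Candidates in the top view:
- White chargers inside the tray at (169,214), on the −x side, so charger_b, and (166,190), on the +x side, so charger_a.
- Blue look-alikes at (161,154), (238,230), (162,258) and (110,232), all outside the caddy. I'll leave these alone.

I'll confirm this in a crop and make the first approach.

```bash
python3 -c "
import cv2;i=cv2.imread('pics/top0.png')[140:275,90:260];cv2.imwrite('pics/crop.png',cv2.resize(i,None,fx=4,fy=4,interpolation=cv2.INTER_CUBIC))"
```

Emit:
{"op": "send_rows", "data": {"plan": [[[-1,0.2,-0.16,0,-0.11],[-1,0.38,-0.3,0,-0.22],[-1,0.55,-0.44,0,-0.33],[-1,0.7,-0.55,0,-0.44],[-1,0.87,-0.69,0,-0.55],[-1,0.87,-0.69,0,-0.66],[-1,0.87,-0.69,0,-0.77],[-1,0.87,-0.69,0,-0.77],[-1,0.87,-0.69,0,-0.77],[-1,0.87,-0.69,0,-0.77]]]}}

```text
t: 0.93
tool_pos: [0.3466, 0.4367, 0.2354]
orientation: [-1.635, -2.683, 0.001]
force: [0.0, 0.1, 0.5]
opening: 0.0928
gripper_force: 0.0
```

View pics/crop.png

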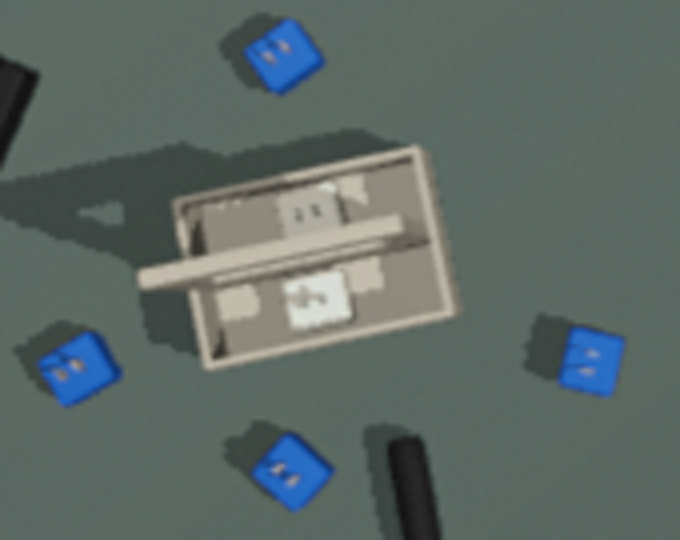

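The crop shows white charger_a at (312,212) and charger_b at (318,300), one on each side of the panel. The four blue ones are outside. I'll move over the bar and then descend.

Emit:
{"op": "send_rows", "data": {"plan": [[[-1,0.2,-0.16,0,-0.1],[-1,0.38,-0.3,0,-0.2],[-1,0.55,-0.44,0,-0.253],[-1,0.7,-0.56,0,-0.253],[-1,0.87,-0.692,0,-0.253],[-1,0.87,-0.692,0,-0.253],[-1,0.87,-0.692,0,-0.253],[-1,0.87,-0.692,0,-0.253]]]}}

```text
t: 1.6
tool_pos: [0.5209, 0.2984, 0.2352]
orientation: [-1.978, -2.439, 0.001]
force: [0.1, 0.5, -0.7]
opening: 0.0931
gripper_force: 0.0
```

```bash
python3 - <<'E'
from h import *
im,d,K,D,T=grab('wrist'); cv2.imwrite('pics/w1.png',im)
s=telemetry.read_state(); R=cv2.Rodrigues(np.array(s['orientation']))[0]; print(s['tool_pos'],np.degrees(np.arctan2(R[1,1],R[0,1])))
P=cloud(d,K,D,T).reshape(-1,3)
b=P[(abs(P[:,0]-.521)<.06)&(abs(P[:,1]-.298)<.1)&(P[:,2]>.15)&(P[:,2]<.18)]
r=cv2.minAreaRect(b[:,:2].astype(np.float32)*1000);print(len(b),r,np.median(b[:,2]))
E
```

```text
[0.52026206 0.29905718 0.23533714] 11.965333706957525
1918 ((521.132568359375, 299.10302734375), (9.607942581176758, 151.03936767578125), 11.562682151794434) 0.1645398826101752
```

The wrist camera agrees: centre (0.521, 0.299), yaw 11.6°. Now I'll descend and grip.

Emit:
{"op": "send_rows", "data": {"force": 50, "plan": [[[-1,0,0,-0.1,0],[-1,0,0,-0.2,0],[-1,0,0,-0.3,0],[-1,0,0,-0.37,0],[-1,0,0,-0.415,0],[-1,0,0,-0.415,0],[0,0,0,-0.415,0],[0,0,0,-0.415,0],[0.5,0,0,-0.415,0],[0.6,0,0,-0.415,0],[0.7,0,0,-0.415,0],[0.8,0,0,-0.415,0],[0.9,0,0,-0.415,0],[1,0,0,-0.415,0],[1,0,0,-0.415,0],[1,0,0,-0.415,0],[1,0,0,-0.415,0],[1,0,0,-0.415,0],[1,0,0,-0.415,0]]]}}

```text
t: 3.23
tool_pos: [0.5211, 0.2981, 0.1526]
orientation: [-1.98, -2.439, 0.0]
force: [-0.1, 0.0, 0.6]
opening: 0.011
gripper_force: 0.0
```

Emit:
{"op": "send_rows", "data": {"plan": [[[1,0,0,0,0],[1,0,0,0,0],[1,0,0,0,0],[1,0,0,0,0],[1,0,0,0.02,0],[1,0,0,0.05,0],[1,0,0,0.1,0],[1,0,0,0.15,0],[1,0,0,0.2,0],[1,0,0,0.25,0],[1,0,0,0.3,0],[1,0,0,0.325,0],[1,0,0,0.325,0],[1,0,0,0.325,0]]]}}

```text
t: 4.4
tool_pos: [0.5214, 0.2982, 0.2181]
orientation: [1.98, 2.439, 0.001]
force: [-0.6, -0.1, -4.4]
opening: 0.0094
gripper_force: 50.0
```

Lifted, and the grip is firm at 50 N with a weight of about 4.4 N. I'll carry it smoothly over towards the stand, turning on the way.

Emit:
{"op": "send_rows", "data": {"plan": [[[1,0,-0.02,0,-0.01],[1,-0.01,-0.05,0,-0.02],[1,-0.02,-0.1,0,-0.04],[1,-0.03,-0.15,0,-0.06],[1,-0.04,-0.2,0,-0.08],[1,-0.05,-0.26,0,-0.1],[1,-0.06,-0.32,0,-0.125],[1,-0.07,-0.38,0,-0.15],[1,-0.08,-0.44,0,-0.175],[1,-0.09,-0.5,0,-0.2],[1,-0.1,-0.56,0,-0.225],[1,-0.1,-0.62,0,-0.25],[1,-0.1,-0.68,0,-0.275],[1,-0.1,-0.74,0,-0.3],[1,-0.1,-0.8,0,-0.325],[1,-0.1,-0.86,0,-0.35],[1,-0.1,-0.91,0,-0.37],[1,-0.1,-0.95,0,-0.385],[1,-0.1,-0.98,0,-0.393],[1,-0.1,-1,0,-0.393]]]}}

```text
t: 6.07
tool_pos: [0.5012, 0.0973, 0.2177]
orientation: [2.438, 1.981, 0.0]
force: [-0.5, -0.9, -4.8]
opening: 0.0094
gripper_force: 50.0
```

Emit:
{"op": "send_rows", "data": {"plan": [[[1,0,-0.02,0,0],[1,0,-0.05,0,0],[1,0,-0.1,0,0],[1,0,-0.15,0,0],[1,0,-0.2,0,0],[1,0,-0.26,0,0],[1,0,-0.32,0,0],[1,0,-0.38,0,0],[1,0,-0.44,0,0],[1,0,-0.5,0,0],[1,0,-0.56,0,0],[1,0,-0.62,0,0],[1,0,-0.68,0,0],[1,0,-0.74,0,0],[1,0,-0.8,0,0],[1,0,-0.86,0,0],[1,0,-0.91,0,0],[1,0,-0.95,0,0],[1,0,-0.98,0,0],[1,0,-1,0,0]]]}}

```text
t: 7.73
tool_pos: [0.5011, -0.1027, 0.2176]
orientation: [-2.437, -1.982, 0.0]
force: [-0.3, 0.3, -5.2]
opening: 0.0095
gripper_force: 50.0
```

Emit:
{"op": "send_rows", "data": {"plan": [[[1,0.01,-0.02,0,0],[1,0.03,-0.05,0,0],[1,0.05,-0.1,0,0],[1,0.07,-0.15,0,0],[1,0.09,-0.2,0,0],[1,0.1,-0.25,0,0],[1,0.11,-0.3,0,0],[1,0.12,-0.34,0,0],[1,0.13,-0.37,0,0],[1,0.14,-0.39,0,0],[1,0.15,-0.39,0,0],[1,0.16,-0.39,0,0],[1,0.16,-0.39,0,0],[1,0.16,-0.39,0,0]]]}}

```text
t: 8.9
tool_pos: [0.5333, -0.1794, 0.2176]
orientation: [-2.436, -1.983, -0.0]
force: [-1.3, 0.3, -4.5]
opening: 0.0096
gripper_force: 50.0
```

```bash
python3 - <<'E'
from h import *
s=telemetry.read_state(); R=cv2.Rodrigues(np.array(s['orientation']))[0]; print(s['t'],s['tool_pos'],np.degrees(np.arctan2(R[1,1],R[0,1])),s['force'])
for n in ['scene','top','wrist']:
    im,d,K,D,T=grab(n); cv2.imwrite(f'pics/{n}2.png',im)
    if n=='scene': cv2.imwrite('pics/sc2.png',cv2.resize(im[130:320,90:290],None,fx=3,fy=3))
    p=cloud(d,K,D,T).reshape(-1,3);p=p[~np.isnan(p[:,0])]
    # stand frame
    a=np.radians(-11.8);A=np.array([[np.cos(a),np.sin(a)],[-np.sin(a),np.cos(a)]]);q=np.c_[(p[:,:2]-[.6157,-.1969])@A.T,p[:,2]]*1000
    def pr(l,m):
        b=q[m]
        if len(b)>10: print(n,l,len(b),np.percentile(b,[2,50,98],axis=0).round(0).tolist())
    x,y,z=q.T
    for sg in (1,-1): pr('arm%d'%sg,(x>-50)&(x<80)&(y*sg>10)&(y*sg<45)&(z>162)&(z<190))
    pr('tips',(x>-50)&(x<-15)&(abs(y)<45)&(z>176)&(z<195))
    pr('upright',(x>82)&(x<115)&(abs(y)<45)&(z>160)&(z<175))
    pr('panel',(x>-95)&(x<-60)&(abs(y)<90)&(z>120)&(z<240))
    pr('rim',(x>-150)&(x<0)&(abs(y)<95)&(z>108)&(z<122))
E
```

```text
8.9 [ 0.5332531  -0.17943249  0.21760754] -11.699706399624086 [-1.26590278  0.27166026 -4.49784956]
scene arm1 179 [[-36.0, 23.0, 167.0], [17.0, 29.0, 171.0], [77.0, 33.0, 185.0]]
scene arm-1 190 [[-36.0, -30.0, 165.0], [17.0, -25.0, 171.0], [79.0, -21.0, 186.0]]
scene tips 42 [[-39.0, -28.0, 177.0], [-34.0, 25.0, 183.0], [-29.0, 32.0, 188.0]]
scene upright 311 [[85.0, -29.0, 161.0], [100.0, 1.0, 168.0], [108.0, 31.0, 172.0]]
scene panel 1895 [[-90.0, -71.0, 122.0], [-81.0, 6.0, 190.0], [-65.0, 78.0, 233.0]]
scene rim 630 [[-141.0, -76.0, 108.0], [-79.0, 3.0, 115.0], [-29.0, 83.0, 121.0]]
top arm1 221 [[-37.0, 20.0, 165.0], [19.0, 26.0, 169.0], [76.0, 30.0, 183.0]]
top arm-1 92 [[-16.0, -29.0, 164.0], [55.0, -25.0, 169.0], [79.0, -21.0, 173.0]]
top tips 18 [[-39.0, 21.0, 179.0], [-34.0, 26.0, 182.0], [-29.0, 30.0, 185.0]]
top upright 258 [[84.0, -29.0, 161.0], [96.0, 1.0, 167.0], [107.0, 30.0, 172.0]]
top panel 298 [[-88.0, 7.0, 126.0], [-86.0, 48.0, 218.0], [-78.0, 77.0, 232.0]]
top rim 250 [[-138.0, -6.0, 109.0], [-88.0, 61.0, 114.0], [-29.0, 81.0, 119.0]]
wrist arm1 1945 [[-37.0, 22.0, 165.0], [18.0, 27.0, 169.0], [78.0, 31.0, 184.0]]
wrist arm-1 1789 [[-38.0, -30.0, 164.0], [17.0, -24.0, 169.0], [77.0, -21.0, 184.0]]
wrist tips 329 [[-40.0, -28.0, 177.0], [-35.0, 23.0, 182.0], [-30.0, 31.0, 185.0]]
wrist upright 2007 [[83.0, -29.0, 161.0], [93.0, 1.0, 167.0], [106.0, 28.0, 170.0]]
wrist panel 4751 [[-93.0, -61.0, 206.0], [-83.0, 12.0, 230.0], [-66.0, 77.0, 238.0]]
wrist rim 2292 [[-139.0, -68.0, 109.0], [-85.0, 36.0, 115.0], [-29.0, 81.0, 116.0]]
```

View pics/sc2.png

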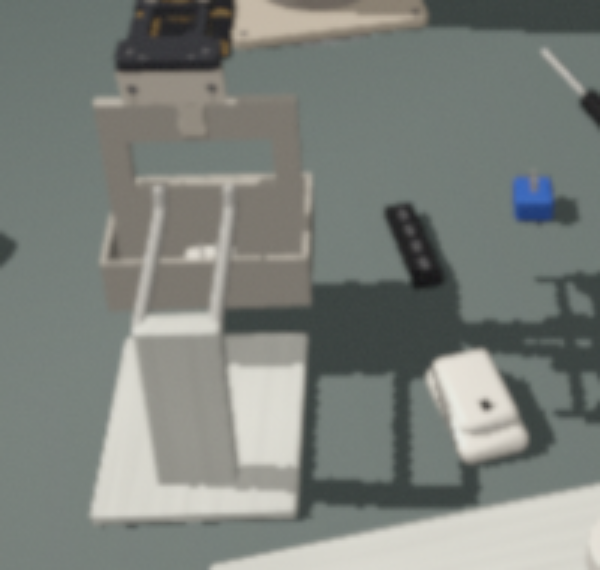

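The caddy is held level. The panel is at stand x −84 and y about +1, with the rim at 115 mm, so the underside is at 65 mm. The slot therefore spans 150–195 mm against the tips and arms at 160–185 mm. I'll move 84 mm along the stand's +x.

Emit:
{"op": "send_rows", "data": {"plan": [[[1,0.01,-0.002,0,0],[1,0.03,-0.006,0,0],[1,0.055,-0.012,0,0],[1,0.08,-0.017,0,0],[1,0.11,-0.023,0,0],[1,0.14,-0.029,0,0],[1,0.17,-0.036,0,0],[1,0.2,-0.042,0,0],[1,0.23,-0.048,0,0],[1,0.26,-0.054,0,0],[1,0.29,-0.061,0,0],[1,0.32,-0.067,0,0],[1,0.345,-0.072,0,0],[1,0.37,-0.077,0,0],[1,0.39,-0.082,0,0],[1,0.405,-0.085,0,0],[1,0.411,-0.086,0,0],[1,0.411,-0.086,0,0],[1,0.411,-0.086,0,0]]]}}

```text
t: 10.63
tool_pos: [0.6153, -0.1971, 0.2176]
orientation: [-2.437, -1.983, 0.0]
force: [0.4, 0.0, -4.4]
opening: 0.0098
gripper_force: 50.0
```

Emit:
{"op": "send_rows", "data": {"plan": [[[1,0,0,-0.01,0],[1,0,0,-0.03,0],[1,0,0,-0.05,0],[1,0,0,-0.07,0],[1,0,0,-0.085,0],[1,0,0,-0.1,0],[1,0,0,-0.11,0],[1,0,0,-0.115,0],[1,0,0,-0.115,0],[1,0,0,-0.115,0]]]}}

```text
t: 11.47
tool_pos: [0.6154, -0.1971, 0.1947]
orientation: [2.437, 1.983, 0.0]
force: [0.0, -0.5, -5.5]
opening: 0.01
gripper_force: 50.0
```

```bash
python3 - <<'E'
from h import *
s=telemetry.read_state(); print(s['t'],s['tool_pos'],s['force'],s['wrist_torque'])
im,d,K,D,T=grab('scene'); cv2.imwrite('pics/sc3.png',cv2.resize(im[130:320,90:290],None,fx=3,fy=3))
E
```

```text
11.4667 [ 0.61541091 -0.19712315  0.1947074 ] [ 0.02523651 -0.48212725 -5.45589765] [-0.08772708  0.05470816 -0.01093689]
```

View pics/sc3.png

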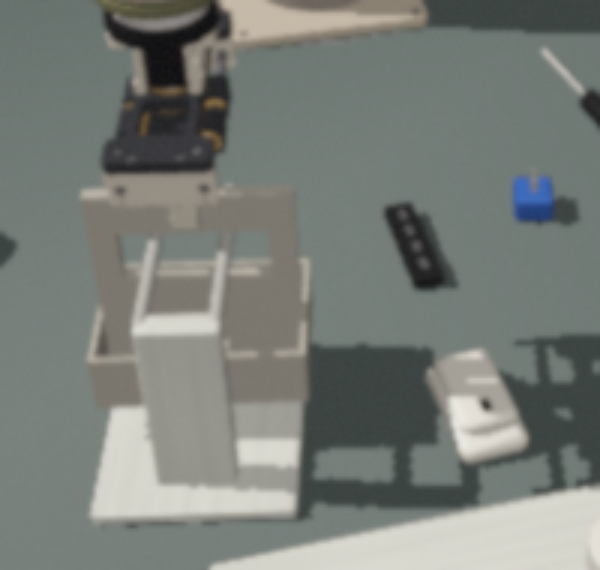

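Both arms pass through the slot and there's no contact yet. I'll lower the last few millimetres while watching the force.

Emit:
{"op": "send_rows", "data": {"plan": [[[1,0,0,-0.005,0],[1,0,0,-0.01,0],[1,0,0,-0.01,0],[1,0,0,-0.01,0]]]}}

```text
t: 11.85
tool_pos: [0.6153, -0.1971, 0.1926]
orientation: [-2.437, -1.983, 0.0]
force: [-0.3, -0.2, -5.5]
opening: 0.0094
gripper_force: 50.0
```

Emit:
{"op": "send_rows", "data": {"plan": [[[1,0,0,-0.003,0],[1,0,0,-0.006,0],[1,0,0,-0.006,0],[1,0,0,-0.006,0]]]}}

```text
t: 12.18
tool_pos: [0.6155, -0.1971, 0.1923]
orientation: [2.436, 1.982, 0.0]
force: [-3.6, 1.9, 3.5]
opening: 0.0097
gripper_force: 50.0
```

Contact: the force went from −5.5 to +3.5 N, so the bar rests on the arms. I'll release gently and rise.

Emit:
{"op": "send_rows", "data": {"force": 5, "plan": [[[1,0,0,0,0],[1,0,0,0,0],[0.76,0,0,0,0],[0.72,0,0,0,0],[0.68,0,0,0,0],[0.6,0,0,0,0],[0.5,0,0,0,0],[0.3,0,0,0,0],[0.2,0,0,0,0],[0.2,0,0,0,0],[0.2,0,0,0,0],[0.2,0,0,0,0]]]}}

```text
t: 13.18
tool_pos: [0.6154, -0.1971, 0.1914]
orientation: [2.437, 1.983, 0.0]
force: [-0.3, 0.2, 0.1]
opening: 0.0372
gripper_force: 0.0
```

Emit:
{"op": "send_rows", "data": {"plan": [[[0.2,0,0,0.03,0],[0.2,0,0,0.08,0],[0.2,0,0,0.15,0],[0.2,0,0,0.22,0],[0.2,0,0,0.3,0],[0.2,0,0,0.4,0],[0.2,0,0,0.5,0],[0.2,0,0,0.6,0],[0.2,-0.2,0.1,0.6,0],[0.2,-0.4,0.2,0.6,0],[0.2,-0.6,0.3,0.6,0],[0.2,-0.8,0.4,0.6,0],[0.2,-0.8,0.4,0.6,0],[0.2,-0.8,0.4,0.6,0],[0.2,-0.8,0.4,0.6,0]]]}}

```text
t: 14.43
tool_pos: [0.4558, -0.1172, 0.3138]
orientation: [2.434, 1.981, 0.003]
force: [-0.4, -0.3, -1.0]
opening: 0.0375
gripper_force: 0.0
```

```bash
python3 - <<'E'
from h import *
a=np.radians(-11.8);A=np.array([[np.cos(a),np.sin(a)],[-np.sin(a),np.cos(a)]])
for n in ['scene','top','scene']:
    im,d,K,D,T=grab(n); cv2.imwrite(f'pics/{n}4.png',im)
    if n=='scene': I=cv2.resize(im[130:320,90:290],None,fx=2,fy=2)
    else: J=cv2.resize(im[80:270,240:440],None,fx=2,fy=2)
    p=cloud(d,K,D,T).reshape(-1,3);p=p[~np.isnan(p[:,0])]
    q=np.c_[(p[:,:2]-[.6157,-.1969])@A.T,p[:,2]]*1000;x,y,z=q.T
    for l,m in (('bar',(abs(x)<30)&(abs(y)<90)&(z>190)&(z<225)),('rim+x',(x>48)&(x<62)&(abs(y)<60)&(z>75)&(z<105)),('rim-x',(x<-48)&(x>-62)&(abs(y)<60)&(z>75)&(z<105))):
        b=q[m]
        if len(b)>10: print(n,l,len(b),np.percentile(b,[2,50,98],axis=0).round(0).tolist())
        if l=='bar' and len(b)>20: print('slope dz/dy',np.polyfit(b[:,1],b[:,2],1)[0].round(3))
    for l,c,r in (('mouse',(.697,.003),.08),('hub',(.478,0),.07)):
        b=p[(np.hypot(p[:,0]-c[0],p[:,1]-c[1])<r)&(p[:,2]>.008)&(p[:,2]<.05)];print(n,l,np.round(b.mean(0),3))
cv2.imwrite('pics/f4.png',np.hstack([I,J]))
print(telemetry.read_state()['force'])
E
```

```text
scene bar 611 [[-7.0, -71.0, 190.0], [3.0, 2.0, 202.0], [6.0, 76.0, 208.0]]
slope dz/dy -0.0
scene rim+x 139 [[49.0, -59.0, 76.0], [52.0, 33.0, 85.0], [56.0, 59.0, 93.0]]
scene rim-x 107 [[-59.0, -59.0, 85.0], [-55.0, -1.0, 90.0], [-51.0, 50.0, 94.0]]
scene mouse [0.707 0.002 0.028]
scene hub [0.486 0.003 0.015]
top bar 392 [[-4.0, -70.0, 191.0], [0.0, 2.0, 204.0], [6.0, 76.0, 208.0]]
slope dz/dy -0.002
top rim+x 112 [[51.0, -57.0, 76.0], [52.0, -2.0, 87.0], [56.0, 58.0, 92.0]]
top rim-x 34 [[-55.0, 26.0, 79.0], [-53.0, 42.0, 88.0], [-50.0, 58.0, 92.0]]
top mouse [0.694 0.003 0.027]
top hub [0.483 0.001 0.013]
scene bar 607 [[-7.0, -71.0, 191.0], [3.0, 2.0, 202.0], [7.0, 76.0, 209.0]]
slope dz/dy -0.0
scene rim+x 142 [[49.0, -59.0, 75.0], [52.0, 34.0, 85.0], [55.0, 59.0, 92.0]]
scene rim-x 107 [[-59.0, -58.0, 86.0], [-54.0, -1.0, 91.0], [-51.0, 50.0, 94.0]]
scene mouse [0.707 0.002 0.028]
scene hub [0.486 0.003 0.015]
[-0.37982878  0.38538655 -0.42608874]
```

View pics/f4.png

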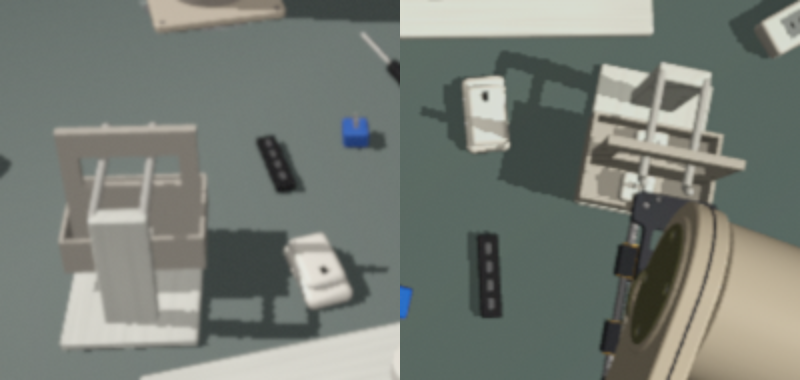

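The caddy hangs level over both arms at x = 0, with the rim at 90 mm and no slope. Both white chargers are in it, the mouse and hub haven't moved, and the gripper is clear. I'll let it settle briefly and hand in.

Emit:
{"op": "send_rows", "data": {"plan": [[[0.2,0,0,0,0],[0.2,0,0,0,0],[0.2,0,0,0,0],[0.2,0,0,0,0],[0.2,0,0,0,0],[0.2,0,0,0,0],[0.2,0,0,0,0],[0.2,0,0,0,0],[0.2,0,0,0,0],[0.2,0,0,0,0]]]}}

```text
t: 15.42
tool_pos: [0.4553, -0.1171, 0.3115]
orientation: [2.437, 1.983, 0.0]
force: [0.3, -0.9, -0.8]
opening: 0.0369
gripper_force: 0.0
```

```bash
python3 -c "
from plant import order;print(order.close_job())"
```

```text
the job is handed in; nothing more can be done
None
```

The caddy hangs level and released on both arms of the stand with both chargers still in it, the mouse and hub were not moved, and the job was handed in at about 15.4 s.

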